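# Switch on and tare the pastry-shop scale

### The job

The box of biscuits is on the counter scale: with the fingertips, switch the scale on by pressing down the raised end of its black rocker switch until it has tipped fully over, and leave it on. Then tare it: gently press the long bar-shaped key fully down for a moment (not before the scale is on), let it come up and withdraw. Do not press the round or square key, push hard on anything, or move or lift the box, cutter ring, jar or spatula.

Things in the scene. Friction and masses are not known exactly. Their poses are not given: they have to be found in the camera images.
- scale: White counter scale, fixed, 330 (x) x 290 (y) mm; origin at the centre of its underside, z up. Flat level control panel at its -x end (robot side), 50 mm high; steel pan at its +x end, 70 mm high. On the panel, 118 mm to -x of the origin, stand four controls in a row along y, 60 mm apart, square to the scale, in any order: grey bar, round and square keys and a black rocker switch.
- bar_key_top (a point): The bar key (tare): grey, 46 mm along the scale's x, 22 mm along its y. The point is the centre of its top face, 12 mm above the panel when up; it moves with the key.
- bar_key (a joint): How far the bar key is pressed down, m: 0 up, 0.006 fully down (hard stop, top then 6 mm above the panel). Spring: 1.6 N to start, 4 N at the bottom; it comes back up by itself.
- round_key_top (a point): The round key, grey, 25 mm across, to be left alone. The point is the centre of its top face, 12 mm above the panel.
- round_key (a joint): How far the round key is pressed down, m, 0 to 0.006.
- square_key_top (a point): The square key, grey, 24 x 24 mm, to be left alone. The point is the centre of its top face, 12 mm above the panel.
- square_key (a joint): How far the square key is pressed down, m, 0 to 0.006.
- rocker_on_end (a point): Black rocker switch: flat paddle 60 (scale's x) x 28 mm that tips about a hinge under its middle (along the scale's y, 10 mm above the panel). Off, its end nearer the pan, with a white line, is raised. The point is on the top face near that end, 24 mm from the hinge, 6 mm from the end; it moves along: 21 mm above the panel when off, 11 mm when on.
- rocker (a joint): Tip of the rocker switch, rad: 0 off (starts 0 to 0.06), 0.4 fully on (hard stop). Grows as the end nearer the pan is pressed down; stiff by friction (about 2 N at the point), it stays where it is left.
- bar_key_unit: The bar key with its flat black seat; fixed, origin on the panel under the key's centre.
- round_key_unit: The round key with its flat black seat; fixed, origin on the panel under the key's centre.
- square_key_unit: The square key with its flat black seat; fixed, origin on the panel under the key's centre.
- rocker_unit: The rocker switch with its flat black seat; fixed, origin on the panel under the hinge.
- biscuit_box_center (a point): Open cardboard box of biscuits, loose, 140 x 180 x 35 mm, standing on the pan; the point is its centre, half-way up. Leave it alone.
- cutter_center (a point): Steel ring-shaped biscuit cutter, loose, 66 mm across, 45 mm tall, on the counter beside the scale (its +y side); the point is its centre. Leave it alone.
- jar_center (a point): Glass jar with a steel cap, loose, 64 mm across, 100 mm tall, on the counter beside the scale (its -y side); the point is its centre. Leave it alone.
- spatula_grip (a point): Spatula, loose, lying on the counter beyond the cutter; the point is in the middle of its handle. Leave it alone.

How it is judged (in metres and radians):
On the way, in this order (a step that is already met when the one before it is completed fails the run):
1. the rocker switch is tipped on with the fingers (value of joint rocker above 0.3 rad and contact force between the fingers and rocker_unit above 0.3 N), for 0.06 s.
2. the bar key is pressed down with the fingertips, the scale being on (value of joint bar_key above 0.0042 m and contact force between the fingers and bar_key_unit above 0.3 N and value of joint rocker above 0.3 rad), for 0.1 s.
At the end, for the whole second after the job is handed in: The rocker is on (over 0.3 rad of 0.4), all three keys are up (within 1.2 mm), and the box, cutter, jar and spatula are within 12 mm of where they began (value of joint rocker above 0.3 rad and value of joint each of bar_key, round_key, square_key below 0.0012 m and distance of each of biscuit_box_center, cutter_center, jar_center, spatula_grip from where it was at the start of the episode below 0.012 m); the robot touches nothing.
It fails at once if the round or the square key is pressed (over 2 mm) (value of joint any of round_key, square_key above 0.002 m).
It fails at once if the bar key is pressed (over 2 mm) while the scale is off (value of joint bar_key above 0.002 m and value of joint rocker below 0.28 rad).
It fails at once if the fingers push harder than 30 N on the scale or a control (contact force between the fingers and bar_key_unit above 30 N or contact force between the fingers and round_key_unit above 30 N or contact force between the fingers and square_key_unit above 30 N or contact force between the fingers and rocker_unit above 30 N or contact force between the fingers and scale above 30 N).
It fails at once if the box, cutter, jar or spatula is moved or lifted (over 12 mm) (distance of any of biscuit_box_center, cutter_center, jar_center, spatula_grip from where it was at the start of the episode above 0.012 m).
It also fails if it takes over 43 s, if anything falls off the work surface, if the arm or the gripper's body presses on something with over 40 N, if the wrist force passes 120 N, or if a joint passes its speed limit or range.

### The arm

A 6-joint arm with a two-finger parallel gripper is mounted at the origin on the work surface. World frame = base frame: x ahead of the robot, y to its left, z up, the work surface at z = 0. Lengths are in mm, angles in rad, forces in N, time in s.
With the tool pointing down it reaches from about 300 to 775 mm from the base axis. Payload 14.6 kg.
Tool frame: the origin (TCP) lies at the very end of the fingers, on their centre line; the grasp point (between the pads) lies 19 mm behind it (grip_point_offset is the distance from the TCP to the grasp point, in mm); z points along the fingers, y is the line along which they close (so a half turn about z gives the same grasp; the last joint's range is limited). The gripper opens to 94 mm and grips with 3 to 60 N. Pads are 16 mm wide; open, the fingers measure 119 mm over their backs; the gripper's body (75 mm by 177 mm) begins 78 mm behind the grasp point.
Start: joints at [1.266, 0.3, 1.521, -0, 1.321, -0.067], TCP at [129.559, 534.513, 205.446] pointing down, gripper open.
Joint ranges: [-3.03, 3.03], [-0.79, 2.21], [0.23, 2.52], [-1.04, 4.18], [0, 3.07], [-2.55, 2.55]. Speed limits (rad/s): [2.22, 2.22, 2.57, 3.14, 3.14, 3.14].

### API

Orientations are given as [roll, pitch, yaw] about the fixed x, y, z axes, in that order (R = Rz(yaw) Ry(pitch) Rx(roll)).
In Python, from cell import read_state, camera, camera_info, sign_off, grip_point_offset gives the robot as it stands.
- The arm moves only by the shell command python3 -m handwheel 'ROWS' [FORCE]. ROWS is text: rows parted by semicolons, each of 5 numbers parted by spaces: the shift along the world's x, y, z in units of 40 mm (1.0 is 40 mm), then the turn about the world's z in units of 5 degrees (1.0 is 5 degrees), then the closure, from 0 (fully open) to 1 (shut). In form: dx dy dz yaw gripper; .... A call has 1 to 12 rows; each row shifts and turns the commanded pose from where the row before left it; what a row does not reach is not made up. A row lasts 1/12 s, in which the tool goes at most 41.7 mm and 7.16 degrees, less where a joint would pass 70% of its speed; a pose out of reach is approached as far as the arm can. A call is refused whole if a number of a shift passes 1 or a number of a turn 1, either way. A call with a gripper value outside its range is refused whole. The fingers move at their own pace and stop on an object; FORCE is the grip in N (left out, the last holds). Time passes only in rows, so rows that do not move let the fingers close. It gives the time, the measured TCP pose, the force, the opening and the grip force at its end, in the units of the state.
- read_state(): the state, without advancing time (a new reading comes with each control period).
- camera(name): name is "side" or "top" or "wrist"; returns (picture, depth): 384x512x3 uint8, red, green, blue; 384x512 float32, mm along the optical axis (not along the pixel's ray), 0 where there is no reading.
- camera_info(name): a dict with "intrinsics" (3x3 intrinsics, pixels), "world_from_camera" (4x4, takes a point from camera to world coordinates). Camera axes: x right, y down, z forward; pixel columns grow to the right and rows downward; lengths in mm; the calibration is good to about 2 mm. A picture is of the moment at which its call begins: read the wrist's pose just before it. camera_info takes no time and is no camera call; for the wrist camera it gives the pose at the moment of the call.
- sign_off(): hands the job in; it is judged then, once.
The state is a dict: "clock": time; "joints": joint angles; "qd": joint speeds; "effort": joint torques, N m; "eef_pos": TCP position; "eef_rot": TCP orientation; "wrist_force": force on the tool from outside, world axes, zero at the start; "moment": the same for the moment, N m; "finger_gap": finger opening in mm; "finger_force": force on a finger pad.
Only numpy, scipy, OpenCV 4.12 (cv2) and the standard library are available. Lean on these libraries where they do the work, as an engineer would, in place of code of your own. Each camera call takes 0.05 s, during which the arm holds its last target. There are 200 camera calls.

## Working session

There is one attempt and no reset: what is moved stays moved. The work goes in short steps, Python scripts to look and compute and a shell command to move; the robot and the scene stay as the last step left them, time stands still between calls to the robot, and variables do not carry over. Pictures are saved under pics/ and viewed, at most 10 in all, crops included, and the job is handed in when it is done.

```bash
mkdir -p pics; python3 - <<'E'
from cell import *
import cv2,numpy as np
s=read_state();print(s['clock'],s['eef_pos'],s['eef_rot'],s['finger_gap'])
for n in('top','side'):
    p,d=camera(n);i=camera_info(n);np.savez(f'{n}.npz',p=p,d=d,K=i['intrinsics'],T=i['world_from_camera'])
    cv2.imwrite(f'pics/{n}0.png',p[:,:,::-1])
    print(n,np.round(i['world_from_camera'],2).tolist(),i['intrinsics'])
E
```

```text
0.0 [129.4890908  534.26549927 204.86957127] [-3.14040350e+00 -5.11735845e-05  2.90376193e+00] 94.25565118909863
top [[-0.01, -0.98, 0.18, 434.16], [-1.0, 0.01, -0.02, 112.91], [0.02, -0.18, -0.98, 1159.74], [0.0, 0.0, 0.0, 1.0]] [[467.0323325    0.         263.91360145]
 [  0.         467.0323325  189.84366456]
 [  0.           0.           1.        ]]
side [[0.92, -0.23, 0.32, 205.0], [-0.4, -0.57, 0.72, -830.11], [0.01, -0.79, -0.62, 877.9], [0.0, 0.0, 0.0, 1.0]] [[412.48800038   0.         256.19572628]
 [  0.         412.48800038 190.19131819]
 [  0.           0.           1.        ]]
```

View pics/top0.png

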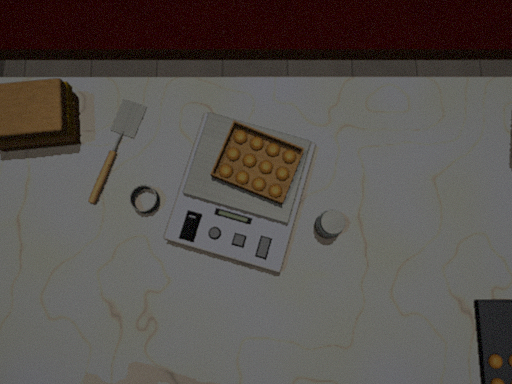

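View pics/side0.png

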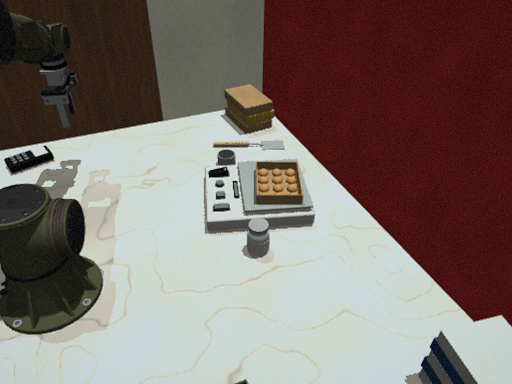

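The top view shows the rocker at (190,226), round key at (215,233), square key at (238,240), and bar at (263,247). The scale is turned by about -15°. The side view agrees on the order. Next I'll segment the controls.

```bash
cat > h.py <<'E'
import numpy as np,cv2
def cast(uv,z,K,T):
    r=T[:3,:3]@np.linalg.solve(K,[uv[0],uv[1],1.]);o=T[:3,3];return o+r*(z-o[2])/r[2]
def blobs(p,poly,thr,amin):
    g=cv2.cvtColor(p,cv2.COLOR_RGB2GRAY);m=np.zeros_like(g);cv2.fillPoly(m,[np.int32(poly)],255)
    b=cv2.bitwise_and(m,np.uint8(g<thr)*255)
    return [c for c in cv2.findContours(b,cv2.RETR_EXTERNAL,cv2.CHAIN_APPROX_NONE)[0] if cv2.contourArea(c)>amin]
E
python3 - <<'E'
from h import *
f=np.load('top.npz');p,K,T,d=f['p'],f['K'],f['T'],f['d']
g=cv2.cvtColor(p,cv2.COLOR_RGB2GRAY);print(g[226,185:285:3])
for c in blobs(p,[(178,205),(212,208),(285,228),(275,266),(172,236)],105,40):
    r=cv2.minAreaRect(c);w=cast(r[0],62,K,T)
    b=np.array([cast(q,62,K,T)[:2] for q in cv2.boxPoints(r)])
    e=b[1]-b[0],b[2]-b[1];l=max(e,key=np.linalg.norm)
    u,v=map(int,r[0]);q=d[v,u];zz=(T@np.r_[np.linalg.solve(K,[u,v,1])*q,1])[2]
    print(np.round(r[0],1),np.round(w,1),[round(np.linalg.norm(x),1) for x in e],'ang',round(np.degrees(np.arctan2(l[1],l[0])),1),'z',round(zz,1))
E
```

```text
[ 23  32  22  16   7 110 109 106 107 108  93 110 106 107 107 110 109 108
 108 108 106 105 107 108 109 109 110 106 109 105 105 108 107 108]
[263.  247.1] [496.   92.6  62. ] [np.float64(55.0), np.float64(30.9)] ang -16.4 z 61.4
[238.7 240.1] [513.  149.3  62. ] [np.float64(33.2), np.float64(32.7)] ang -18.4 z 64.9
[214.5 233. ] [529.9 205.9  62. ] [np.float64(30.5), np.float64(32.8)] ang -179.6 z 63.6
[232.4 216.7] [568.1 164.   62. ] [np.float64(16.9), np.float64(93.4)] ang -106.5 z 52.9
[190.1 225.7] [547.5 263.3  62. ] [np.float64(72.4), np.float64(42.1)] ang -17.3 z 66.7
```

Adjacent controls come out about 59–60 mm apart (60 given) and the heights agree, so the fix is good. Scale yaw is about -16.8°. I'll move above the row, closing the fingers on the way.

```bash
python3 -m handwheel '0.78 -0.63 0 -0.32 1; 0.78 -0.63 0 -0.32 1; 0.78 -0.63 0 0 1; 0.78 -0.63 0 0 1; 0.78 -0.63 0 0 1; 0.78 -0.63 0 0 1; 0.78 -0.63 0 0 1; 0.78 -0.63 0 0 1; 0.78 -0.63 0 0 1; 0.78 -0.63 0 0 1; 0.78 -0.63 0 0 1; 0.78 -0.63 0 0 1' 20; python3 -m handwheel '0 0 0 0 1;0 0 0 0 1;0 0 0 0 1'
python3 - <<'E'
from cell import *
import cv2,numpy as np
s=read_state();print(s['clock'],s['eef_pos'],s['eef_rot'],s['finger_gap'],s['wrist_force'])
i=camera_info('wrist');p,d=camera('wrist');np.savez('w.npz',p=p,d=d,K=i['intrinsics'],T=i['world_from_camera'])
cv2.imwrite('pics/w0.png',p[:,:,::-1]);print(i['world_from_camera'])
E
```

```text
clock: 1.1
eef_pos: [505.2, 230.4, 205.2]
eef_rot: [-3.141, -0.0, 2.848]
wrist_force: [0.4, 1.0, 1.1]
finger_gap: 17.5
finger_force: 0.0
clock: 1.35
eef_pos: [503.5, 232.3, 205.0]
eef_rot: [-3.141, -0.001, 2.848]
wrist_force: [0.9, 0.5, -0.5]
finger_gap: 0.7
finger_force: 0.0
1.35 [503.50064063 232.26309021 205.04146909] [-3.14113657e+00 -8.57170324e-04  2.84764073e+00] 0.6768348236020464 [ 0.93463078  0.51665068 -0.53767747]
[[ 2.88463168e-01  9.32719682e-01  2.16386220e-01  4.42248668e+02]
 [ 9.57490861e-01 -2.80881773e-01 -6.57014534e-02  2.51138203e+02]
 [-5.02093429e-04  2.26140278e-01 -9.74094617e-01  3.84631279e+02]
 [ 0.00000000e+00  0.00000000e+00  0.00000000e+00  1.00000000e+00]]
```

View pics/w0.png

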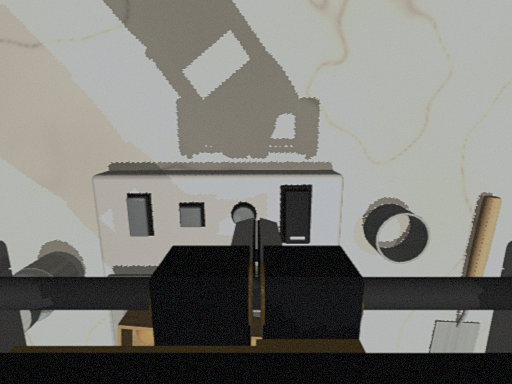

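The wrist view shows the rocker at (296,213) with its white line at (297,239), and the bar at (140,215). The square key is at (191,215) and the round key at (243,213). I'll measure the rocker and bar here.

```bash
python3 - <<'E'
from h import *
f=np.load('w.npz');p,K,T,d=f['p'],f['K'],f['T'],f['d']
g=cv2.cvtColor(p,cv2.COLOR_RGB2GRAY).astype(int)
print(g[215,120:160:2],g[225,276:318:2]);print(g[190:245:3,140],g[180:246:3,296])
for nm,x0,y0,x1,y1,z,cond in(('seatrock',275,178,320,250,52,g<80),('line',284,228,311,245,71,g>120),('barseat',120,185,160,245,52,g<80),('bartop',120,185,160,245,62,(g>85)&(g<150))):
    m=np.zeros(g.shape,np.uint8);m[y0:y1,x0:x1]=cond[y0:y1,x0:x1]
    c=max(cv2.findContours(m,cv2.RETR_EXTERNAL,cv2.CHAIN_APPROX_NONE)[0],key=cv2.contourArea)
    r=cv2.minAreaRect(c);b=np.array([cast(q,z,K,T)[:2] for q in cv2.boxPoints(r)])
    u,v=map(int,r[0]);zz=(T@np.r_[np.linalg.solve(K,[u,v,1])*d[v,u],1])[2]
    print(nm,np.round(r[0],1),np.round(r[1],1),np.round(cast(r[0],z,K,T),1),np.round([np.linalg.norm(b[1]-b[0]),np.linalg.norm(b[2]-b[1])],1),'z',round(zz,1))
E
```

```text
[171 171 170 170 104 103 101 102 106 106 110 101 105  75  35  18 129 172
 172 171] [ 53 177  70  29   5  40  43  45  43  48  45  47  41  38  32  41  35 117
 183 180 179]
[169  83  34 121 105 108 105 106 105 107 104 107 108 108 101 100 173 170
 169] [181 187  27  15  41  42  33  36  37  43  39  42  40  49  42  45  44  39
  33 194  42  80]
seatrock [297. 217.] [64. 44.] [554.4 266.8  52. ] [49.9 77.8] z 67.1
line [297. 238.] [ 2. 14.] [571.6 259.6  71. ] [15.6  2.4] z 71.7
barseat [140.1 214. ] [43.9 23.4] [498.5  93.5  52. ] [26.9 52.8] z 62.7
bartop [136.6 217. ] [39.8 18.2] [498.9  93.2  62. ] [20.4 46.6] z 61.6
```

Line at (571.6, 259.6) with z 71.7 (71 expected). The hinge from the bar plus 180 mm along the row gives an on-end point of (574, 259). I'll go above it at z≈85.

```bash
python3 -m handwheel '0.44 0.17 -0.7 0 1;0.44 0.17 -0.7 0 1;0.44 0.17 -0.7 0 1;0.44 0.17 -0.7 0 1; 0 0 -0.1 0 1;0 0 -0.1 0 1;0 0 0 0 1;0 0 0 0 1'
python3 - <<'E'
from cell import *
import cv2
p,d=camera('side');cv2.imwrite('pics/s1.png',cv2.resize(p[110:250,160:330,::-1],None,fx=4,fy=4,interpolation=cv2.INTER_CUBIC))
E
```

```text
clock: 2.07
eef_pos: [574.1, 259.9, 87.3]
eef_rot: [3.14, 0.002, 2.849]
wrist_force: [0.4, -0.5, 0.8]
finger_gap: 0.3
finger_force: 0.0
```

View pics/s1.png

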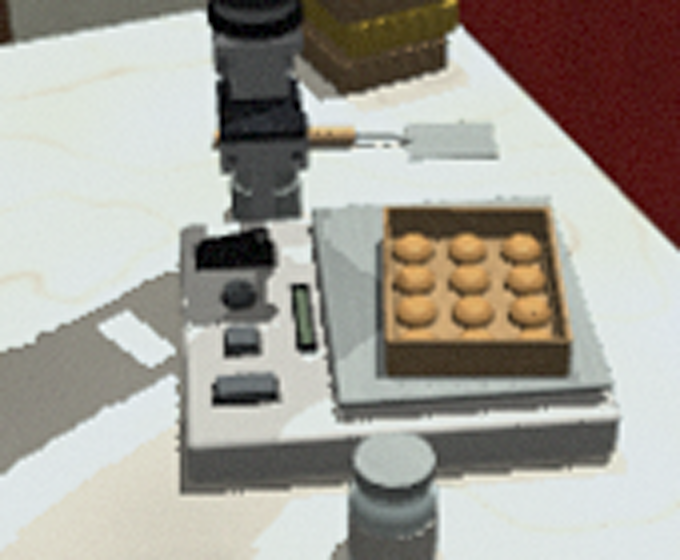

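The fingertips, at crop position (265,215), hang over the raised end of the rocker at (258,240). I'll press slowly.

```bash
python3 -m handwheel '0 0 -0.1 0 1;0 0 -0.1 0 1;0 0 -0.1 0 1;0 0 -0.05 0 1;0 0 -0.05 0 1;0 0 -0.05 0 1;0 0 0 0 1;0 0 0 0 1'; python3 -m handwheel '0 0 -0.05 0 1;0 0 -0.05 0 1;0 0 0 0 1;0 0 0 0 1'
```

```text
clock: 2.78
eef_pos: [574.2, 259.3, 67.2]
eef_rot: [-3.141, -0.001, 2.848]
wrist_force: [-0.0, 0.5, -0.7]
finger_gap: 0.4
finger_force: 0.0
clock: 3.12
eef_pos: [574.4, 259.3, 63.4]
eef_rot: [3.141, 0.0, 2.848]
wrist_force: [1.8, 0.5, 1.4]
finger_gap: 0.4
finger_force: 0.9
```

```bash
for i in 1 ; do python3 -m handwheel '0 0 -0.025 0 1;0 0 0 0 1;0 0 0 0 1'; done;  python3 -m handwheel '0 0 -0.025 0 1;0 0 0 0 1;0 0 0 0 1'
```

```text
clock: 3.37
eef_pos: [574.5, 259.3, 62.6]
eef_rot: [3.141, 0.0, 2.848]
wrist_force: [2.5, -1.4, 3.0]
finger_gap: 0.1
finger_force: 1.8
clock: 3.62
eef_pos: [574.7, 259.4, 62.3]
eef_rot: [3.141, 0.001, 2.848]
wrist_force: [0.8, -2.0, 8.8]
finger_gap: 0.2
finger_force: 4.6
```

The force rises sharply at z 62.3, matching the predicted hard-stop height. I'll lift, go over the bar key and check the rocker.

```bash
python3 -m handwheel '0 0 0.4 0 1;0 0 0.9 0 1;-0.38 -0.83 0 0 1;-0.38 -0.83 0 0 1;-0.38 -0.83 0 0 1;-0.38 -0.83 0 0 1;-0.38 -0.83 0 0 1;0 0 -0.4 0 1;0 0 0 0 1;0 0 0 0 1'
python3 - <<'E'
from cell import *
import cv2,numpy as np
p,d=camera('side');q,_=camera('wrist')
a=cv2.resize(p[120:240,170:290,::-1],(560,560),interpolation=cv2.INTER_CUBIC)
cv2.imwrite('pics/s2.png',a);cv2.imwrite('pics/w2.png',q[:,:,::-1])
E
```

```text
clock: 4.45
eef_pos: [497.9, 93.5, 97.1]
eef_rot: [-3.141, -0.002, 2.848]
wrist_force: [0.7, 0.7, -0.0]
finger_gap: 0.3
finger_force: 0.0
```

View pics/s2.png

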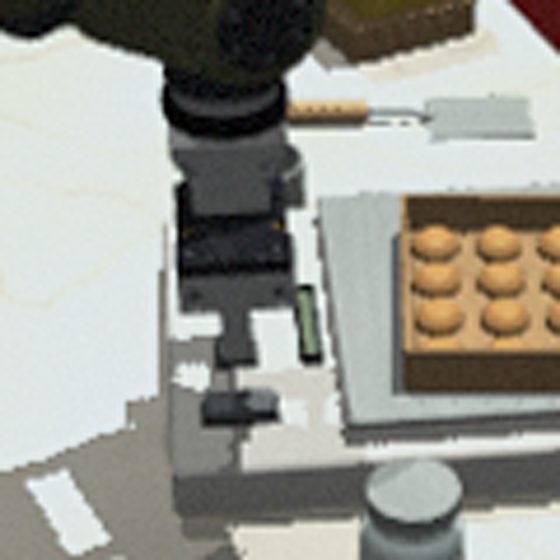

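View pics/w2.png

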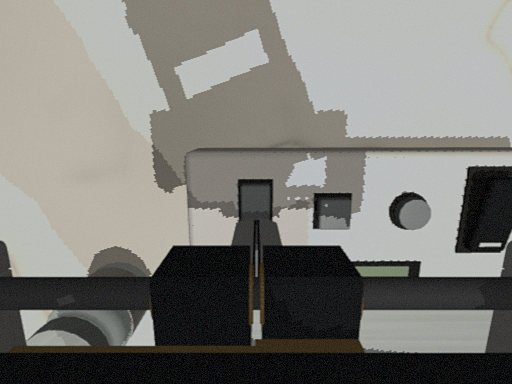

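The tips hover over the bar in both views: wrist (256,225), with the bar at (256,200). The rocker is at (490,210), and I'll read its tilt from depth.

```bash
python3 - <<'E'
from cell import *
import numpy as np
i=camera_info('wrist');p,d=camera('wrist');K,T=i['intrinsics'],i['world_from_camera']
for u,v0,v1 in((493,180,186),(490,205,211),(488,230,236),(488,243,247)):
    print(u,v0,[np.round(np.median([(T@np.r_[np.linalg.solve(K,[u+a,v,1])*d[v,u+a],1])[:3] for a in range(-5,6) for v in range(v0,v1)],0),1)])
E
```

```text
493 180 [array([522.2, 260.9,  70.7])]
490 205 [array([541.3, 259. ,  67.8])]
488 230 [array([562.7, 258.2,  63.5])]
488 243 [array([573.4, 258.2,  61.7])]
```

The near-pan end is now at 61.7 mm, with the slope reversed to about -0.18, so the rocker is fully on. Now press the bar: contact at z 62, bottom at 56.

```bash
python3 -m handwheel '0 0 -0.3 0 1;0 0 -0.3 0 1;0 0 -0.15 0 1;0 0 -0.05 0 1;0 0 -0.05 0 1;0 0 -0.05 0 1;0 0 0 0 1;0 0 0 0 1'; python3 -m handwheel '0 0 -0.05 0 1;0 0 -0.025 0 1;0 0 0 0 1;0 0 0 0 1'
```

```text
clock: 5.27
eef_pos: [498.7, 93.5, 61.9]
eef_rot: [3.141, 0.001, 2.848]
wrist_force: [-0.7, 0.8, 1.6]
finger_gap: 0.6
finger_force: 0.8
clock: 5.6
eef_pos: [498.6, 93.4, 58.7]
eef_rot: [3.141, 0.001, 2.848]
wrist_force: [1.1, 2.8, 3.6]
finger_gap: 0.8
finger_force: 1.5
```

```bash
python3 -m handwheel '0 0 -0.04 0 1;0 0 0 0 1;0 0 0 0 1;0 0 0 0 1'; python3 -m handwheel '0 0 -0.03 0 1;0 0 0 0 1;0 0 0 0 1;0 0 0 0 1'
```

```text
clock: 5.93
eef_pos: [498.5, 93.4, 57.0]
eef_rot: [3.141, 0.0, 2.848]
wrist_force: [2.5, 1.6, 3.7]
finger_gap: 0.6
finger_force: 1.8
clock: 6.27
eef_pos: [498.6, 93.3, 56.1]
eef_rot: [3.141, 0.001, 2.848]
wrist_force: [-1.0, 1.9, 9.2]
finger_gap: 0.5
finger_force: 5.0
```

Hard stop reached: z 56.1 at about 9 N, above the 4 N spring. Withdrawing.

```bash
python3 -m handwheel '0 0 0.3 0 1;0 0 0.7 0 1;-0.3 0 0.8 0 1;-0.5 0 0.8 0 1;-0.5 0 0.8 0 1;-0.5 0 0.5 0 1;0 0 0 0 1;0 0 0 0 1;0 0 0 0 1;0 0 0 0 1'
python3 - <<'E'
from cell import *
import cv2
p,d=camera('side');cv2.imwrite('pics/s3.png',cv2.resize(p[110:250,160:330,::-1],None,fx=4,fy=4,interpolation=cv2.INTER_CUBIC))
print(read_state()['wrist_force'])
E
```

```text
clock: 7.1
eef_pos: [426.3, 93.1, 210.2]
eef_rot: [-3.14, -0.002, 2.848]
wrist_force: [1.0, -1.7, -0.9]
finger_gap: 0.5
finger_force: 0.0
[ 0.20931821  0.19643353 -0.02028649]
```

View pics/s3.png

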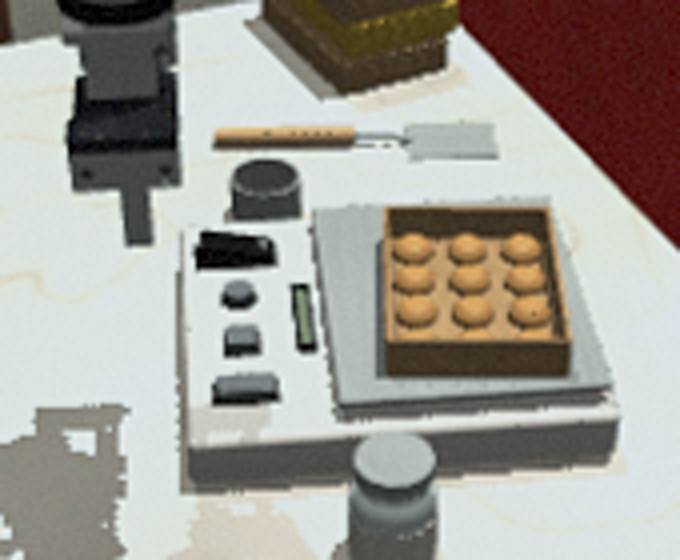

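The rocker is tipped towards the pan (crop position 237,250), the bar key is up (245,387), the objects are where they were, and the arm is clear.

```bash
python3 -c "
from cell import *
print(sign_off())"
```

```text
the job is handed in; nothing more can be done
None
```

I switched the scale on with the rocker, pressed the bar key fully down and let it come back up, then withdrew the arm and handed the job in at about 7 s; the hand-in returned no verdict.

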